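# Seat the index disc on its locating pin

## Task

On the indexing fixture, push the orange stud round with a fingertip until the notch in the rim of the aluminium disc stands over the steel pin that sticks out of the red lug. Then press the black hub straight down until the disc is fully home on the fixture with the pin in its notch, and leave it there, clear of everything. Only push and press: do not lift the disc, do not force it down onto the pin, and leave the other things on the bench where they are.

Things in the scene. Friction and masses are not known exactly. Their poses are not given: they have to be found in the camera images.
- spindle (a point): The fixture: a plywood board (180 x 160 mm, 18 mm thick) fixed on the bench, with an upright spindle. This point is on the spindle's axis, on the board's top face (18 mm above the bench); z is up, x points horizontally from the spindle along the pin to the red lug. Round the spindle is a dark steel flange, radius 30 mm, 7 mm high, on which the disc lands when home.
- pin (a point): A fixed horizontal round steel pin, 10 mm diameter, that points from a red lug radially inwards at the spindle. This point is on its axis, 60 mm from the spindle axis, 30 mm above the bench; its rounded tip is 52 mm from the spindle axis. The red lug (16 x 34 mm) is 74 to 90 mm from the spindle axis, its top 38 mm above the bench.
- index_disc: Level aluminium disc on the spindle, radius 65 mm, 12 mm thick. Origin: centre of its underside, which at the start is 37 mm above the bench (top 49 mm), 2 mm above the pin. Its x axis points to its one notch. It turns either way without end, with light friction (1.5 N at the stud), and stays where it is left.
- notch (a point): Middle of the disc's notch, 60 mm from its centre, 6 mm above its underside. The notch runs from the rim in to 42 mm from the centre; its radial walls are 17 mm apart at the pin's tip, 21 mm at the rim; a yellow line on the disc leads to it. The disc goes down only with the notch over the pin (centred within 3.5 mm at the pin's tip), else it stops on the pin, 2 to 5 mm down.
- stud (a point): Orange finger stud standing on the disc opposite the notch, 48 mm from the disc's centre: 12 mm diameter, 26 mm high, its top 75 mm above the bench at the start. This point is at its middle, 13 mm above the disc's top. Pushing it sideways turns the disc.
- hub_top (a point): Centre of the top of the black hub in the middle of the disc: 32 mm diameter, 12 mm above the disc's top, 61 mm above the bench at the start and 49 mm when home. It does not turn. It goes down with the disc.
- press_hub (a joint): How far the hub and disc have been pressed down the spindle, in m: 0 at the start, 0.012 fully home (a hard stop), negative if pulled up. It moves stiffly (about 4 to 5 N to press it) and stays where it is left.
- wax_tin: Round green tin, 72 mm diameter, 34 mm high, beside the fixture. Loose bystander; the origin is the centre of its underside.
- pencil: Yellow pencil, 181 mm long, 8 mm thick, lying beside the fixture. Loose bystander; the origin is the centre of its underside.
- tape_measure: Yellow tape measure, 37 x 97 x 66 mm. Loose bystander; the origin is the centre of its underside.
- sanding_block: Brown sanding block, 64 x 112 x 32 mm. Loose bystander; the origin is the centre of its underside.
- offcut_1: Cube-shaped wood offcut, 64 mm. Loose bystander; the origin is the centre of its underside.
- block_pale: Pale wood block, 55 x 78 x 46 mm. Loose bystander; the origin is the centre of its underside.
Not all that is in view belongs to the job. Of the things that look like the part that bears spindle, the largest one is meant.

How it is judged:
By the outcome, as a careful person would: the job done as asked, in the order asked, and still so for the second after the job is handed in, with the robot touching nothing.
It also fails if it takes over 48 s, if anything falls off the work surface, if the arm or the gripper's body presses on something with over 40 N, if the wrist force passes 120 N, or if a joint passes its speed limit or range.

## Robot

A 7-joint arm with a two-finger parallel gripper is mounted at the origin on the work surface; the furniture and walls round the work are solid. World frame = base frame: x ahead of the robot, y to its left, z up, the work surface at z = 0. Lengths are in m, angles in rad, forces in N, time in s.
With the tool pointing down it reaches from about 0.4 to 0.85 m from the base axis. Payload 10.4 kg.
Tool frame: the origin (TCP) lies between the finger pads; the fingertips stand 22 mm ahead of it and the grasp point (between the pads) lies 3 mm ahead of it; z points along the fingers, y is the line along which they close (so a half turn about z gives the same grasp; the last joint's range is limited). The gripper opens to 85 mm and grips with 20 to 120 N. Pads are 22 mm wide; open, the fingers measure 114 mm over their backs; the gripper's body (76 mm by 85 mm) begins 54 mm behind the grasp point. The pads swing forward as they close: fully open they stand 13 mm farther back than shut.
Start: joints at [1.162, 0.332, -0.065, 1.46, 0.022, 1.35, -0.088], TCP at [0.235, -0.579, 0.253] pointing down, gripper open.
Joint ranges: [-2.6, 2.6], [-0.5, 2.12], [-1.47, 1.34], [0.16, 2.42], [-1.27, 4.41], [0.06, 2.06], [-2.6, 2.6]. Speed limits (rad/s): [2.22, 2.22, 2.79, 2.79, 3.14, 3.14, 3.14].

## Interface

Orientations are given as a unit quaternion [x, y, z, w].
In Python, from workcell import manip, camera, ticket, boxes_of, outline_of gives the robot as it stands.
- The arm moves only by the tool carry_out, never from a script. Its argument "deltas" is a list of rows, each a list of 5 numbers: the shift along the tool's x, y, z as a fraction of full scale, then the turn about the tool's z as a fraction of full scale, then the opening, from -1 (shut) to 1 (fully open), so that 0 is half open. In form: [[tx, ty, tz, spin, gripper], ...]. A call has 1 to 20 rows; each row is the pose to reach, as a shift and turn from the pose commanded when the call began, along the tool's axes at that moment; what a row does not reach only later rows make up. Full scale, the value 1, is 150 mm for a shift and 30 degrees for a turn. A row lasts 1/8 s, in which the tool goes at most 62.5 mm and 10.7 degrees, less where a joint would pass 70% of its speed; a pose out of reach is approached as far as the arm can. A call with a number of a shift or a turn outside -1 to 1 is refused whole. A call with a gripper value outside its range is refused whole. The fingers move at their own pace and stop on an object; "force" is the grip in N (left out, the last holds). Time passes only in rows, so rows that repeat a pose let the fingers close. It gives the time, the measured TCP pose, the force, the opening and the grip force at its end, in the units of the state.
- manip.get_obs(): the state, without advancing time (a new reading comes with each control period).
- camera(name): name is "scene" or "top"; returns a dict with "img" (400x640x3 uint8, red, green, blue), "depth" (400x640 float32, m along the optical axis (not along the pixel's ray), 0 where there is no reading), "vertical_fov" (degrees; the focal length in pixels is half the picture's height over the tangent of half this angle, whatever the lens; pixels are square), "cx", "cy" (the principal point, pixels), "R" (3x3) and "t" (3): a world point X has camera coordinates R X + t. Camera axes: x right, y down, z forward; pixel columns grow to the right and rows downward; lengths in m; the calibration is good to about 2 mm. A picture is of the moment at which its call begins.
- ticket.hand_in(): hands the job in; it is judged then, once.
Trained networks look in a picture, given as the dict that the camera call returned (one of the last four; its "shot" number tells which), for a name from the list of things; names that differ only in an ending like _2 or _b are one class to them, and where a whole thing is asked for, a point or a joint stands for the part that bears it (a point fixed in the world has none). Each returns a list of dicts, best first, with "conf" (0 to 1); they miss things now and then, are a little off and sometimes report something else, mostly with a low value. They report only what shows in the picture. A call takes as long as a camera call. They do not tell look-alikes from the thing itself.
- boxes_of(query, picture): "position" ([x, y, z] in m, in world coordinates, good to about 4 mm: the middle of the surface that is visible of it).
- outline_of(query, picture): "region" (400x640 bool, what is visible of it).
The state is a dict: "clock": time; "joint_pos": joint angles; "joint_velocities": joint speeds; "tau": joint torques, N m; "position": TCP position; "ee_rot": TCP orientation; "ft_force": force on the tool from outside, world axes, zero at the start; "torque": the same for the moment, N m; "grip_width": opening from 0.0 (shut) to 1.0 (fully open); "grasp_force": force on a finger pad.
Only numpy, scipy, OpenCV 4.12 (cv2) and the standard library are available. Lean on these libraries where they do the work, as an engineer would, in place of code of your own. Each camera call takes 0.05 s, during which the arm holds its last target. There are 200 camera calls.

## Working session

There is one attempt and no reset: what is moved stays moved. The work goes in short steps, Python scripts to look and compute and a tool call to move; the robot and the scene stay as the last step left them, time stands still between calls to the robot, and variables do not carry over. Pictures are saved under pics/ and viewed, at most 10 in all, crops included, and the job is handed in when it is done.

Besides the shell and the picture viewer there is one more tool, called after "Emit:" as name([rows], argument=value, ...), one row to a line, values as JSON. carry_out: Moves the arm, as the interface text tells. Its arguments: {"type":"object","properties":{"deltas":{"type":"array","items":{"type":"array","items":{"type":"number"}}},"force":{"type":"number"}},"required":["deltas"]}

```bash
mkdir -p pics; cat > h.py <<'E'
import numpy as np, cv2
from workcell import manip, camera, ticket, boxes_of, outline_of
def cloud(p):
    f=200/np.tan(np.radians(p["vertical_fov"])/2); d=p["depth"]
    v,u=np.mgrid[0:400,0:640]
    c=np.stack([(u-p["cx"])/f*d,(v-p["cy"])/f*d,d],-1)
    return (c-np.array(p["t"]))@np.array(p["R"])
def px(p,X):
    f=200/np.tan(np.radians(p["vertical_fov"])/2); c=np.array(p["R"])@X+p["t"]
    return np.round([c[0]/c[2]*f+p["cx"],c[1]/c[2]*f+p["cy"]])
E
python3 - <<'E'
from h import *
a={n:camera(n) for n in("top","scene")}
cv2.imwrite("pics/a.png",np.hstack([cv2.resize(a["top"]["img"],(640,400))])[:,:,::-1])
cv2.imwrite("pics/b.png",a["scene"]["img"][:,:,::-1])
for n in a:
  for q in("index_disc","notch","stud","hub_top","pin","spindle"):
    try:
      for r in boxes_of(q,a[n])[:3]: print(n,q,round(r["conf"],2),np.round(r["position"],3),px(a[n],np.array(r["position"])))
    except Exception as e: print(n,q,e)
o=manip.get_obs();print(o["clock"],o["position"],o["ee_rot"],o["grip_width"])
E
```

```text
top index_disc 0.95 [0.345 0.167 0.033] [247. 254.]
top index_disc 0.93 [ 0.294 -0.178  0.038] [377. 274.]
top index_disc 0.9 [ 0.55  -0.029  0.046] [321. 178.]
top notch 0.97 [0.343 0.163 0.039] [248. 255.]
top notch 0.69 [ 0.301 -0.174  0.038] [375. 272.]
top notch 0.67 [ 0.554 -0.031  0.049] [322. 177.]
top stud 0.92 [0.346 0.16  0.04 ] [249. 254.]
top stud 0.76 [ 0.291 -0.175  0.038] [376. 276.]
top stud 0.71 [ 0.554 -0.033  0.053] [323. 176.]
top hub_top 0.97 [ 0.553 -0.033  0.045] [323. 177.]
top hub_top 0.8 [ 0.292 -0.173  0.031] [375. 275.]
top hub_top 0.79 [0.347 0.162 0.032] [249. 253.]
top pin 0.86 [ 0.55  -0.038  0.029] [324. 179.]
top pin 0.68 [0.353 0.156 0.009] [252. 251.]
top pin 0.61 [ 0.301 -0.179  0.015] [376. 271.]
top spindle 0.74 [ 0.549 -0.032  0.03 ] [322. 180.]
top spindle 0.64 [0.349 0.16  0.019] [250. 253.]
top spindle 0.56 [ 0.301 -0.179  0.017] [376. 271.]
scene index_disc 0.92 [ 0.295 -0.172  0.038] [397. 192.]
scene index_disc 0.57 [ 0.541 -0.009  0.051] [304. 194.]
scene notch 0.98 [ 0.291 -0.166  0.034] [397. 195.]
scene notch 0.63 [ 0.543 -0.019  0.052] [305. 192.]
scene notch 0.58 [0.343 0.166 0.035] [334. 259.]
scene stud 0.93 [0.343 0.172 0.032] [333. 261.]
scene stud 0.86 [ 0.544 -0.021  0.049] [305. 192.]
scene stud 0.73 [ 0.294 -0.167  0.038] [397. 194.]
scene hub_top 0.9 [ 0.295 -0.169  0.037] [397. 193.]
scene hub_top 0.85 [ 0.547 -0.027  0.05 ] [305. 190.]
scene hub_top 0.81 [0.342 0.167 0.03 ] [334. 260.]
scene pin 0.89 [ 0.536 -0.012  0.019] [306. 202.]
scene pin 0.84 [0.337 0.171 0.016] [335. 266.]
scene pin 0.7 [ 0.291 -0.162  0.006] [396. 202.]
scene spindle 0.95 [ 0.534 -0.012  0.017] [306. 202.]
scene spindle 0.93 [0.343 0.173 0.012] [333. 266.]
scene spindle 0.87 [ 0.292 -0.163  0.012] [396. 200.]
0.7 [ 0.235205   -0.57906632  0.25336123] [9.81446024e-01 1.91738621e-01 4.37514981e-06 5.76309269e-05] 0.9981128641680633
```

View pics/a.png

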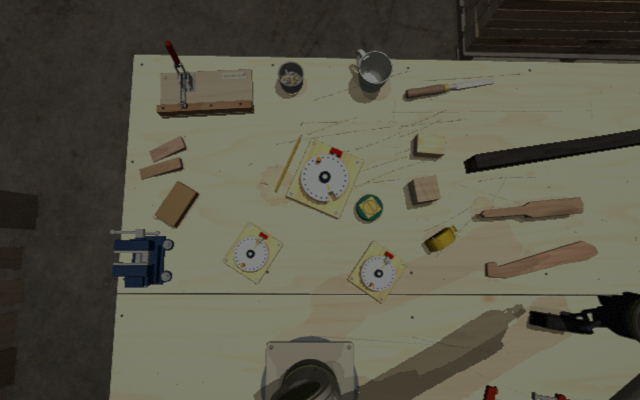

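View pics/b.png

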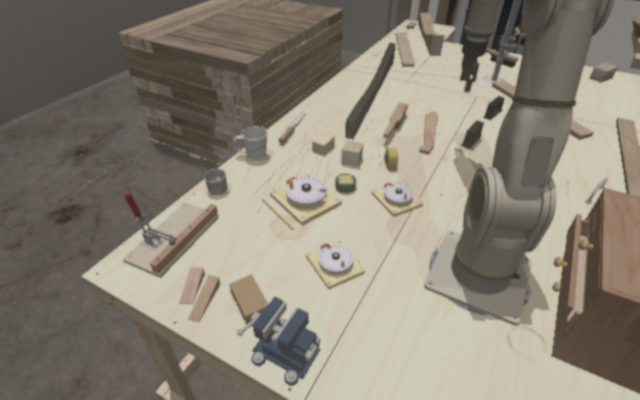

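Three look-alike fixtures are in the top view, at (325,177), (250,254) and (377,273). The one at (325,177) is clearly the largest, about 50 px across the disc against about 37 px for the others. I'll confirm that in a crop.

```bash
python3 - <<'E'
from h import *
p=camera("top"); s=camera("scene")
cv2.imwrite("pics/c.png",np.hstack([cv2.resize(x,(400,400),interpolation=cv2.INTER_CUBIC) for x in (p["img"][135:225,280:370],s["img"][150:230,265:345])])[:,:,::-1])
for n,p in(("top",p),("scene",s)):
  X=cloud(p); hsv=cv2.cvtColor(p["img"],cv2.COLOR_RGB2HSV).astype(int)
  m=(np.hypot(X[...,0]-.55,X[...,1]+.03)<.13)&(X[...,2]>.012)
  d=m&(X[...,2]>.042)&(X[...,2]<.056); 
  P=X[d][:,:2].astype(np.float32); print(n,"disc",cv2.minEnclosingCircle(P),np.median(X[d][:,2]))
  z=m&(X[...,2]>.057)&(X[...,2]<.09); print("high",z.sum())
  sat=(hsv[...,1]>150)
  for nm,mm in(("red",m&sat&((hsv[...,0]<5)|(hsv[...,0]>172))),("orange",m&sat&(hsv[...,0]>=5)&(hsv[...,0]<18)),("black",m&(hsv[...,2]<50)&(X[...,2]>.04))):
    k,lab,st,c=cv2.connectedComponentsWithStats(mm.astype(np.uint8))
    for i in range(1,k):
      if st[i,4]>3: print(nm,st[i,4],c[i].round(1),X[lab==i].mean(0).round(4),X[lab==i].max(0).round(3))
  for q in("wax_tin","pencil"):
    for r in boxes_of(q,p)[:1]: print(q,r["conf"],np.round(r["position"],3))
E
```

```text
top disc ((0.5519436001777649, -0.03618938848376274), 0.06549650430679321) 0.04830995473220146
high 126
red 51 [335.9 151.4] [ 0.6268 -0.0691  0.0372] [ 0.637 -0.055  0.041]
orange 5 [330.4 150. ] [ 0.6301 -0.0537  0.0387] [ 0.636 -0.053  0.041]
orange 6 [317.7 161.2] [ 0.5914 -0.0183  0.0673] [ 0.593 -0.016  0.075]
black 68 [324.1 176.9] [ 0.5503 -0.0358  0.0605] [ 0.567 -0.022  0.065]
wax_tin 0.86 [ 0.474 -0.156  0.029]
pencil 0.64 [0.599 0.066 0.009]
scene disc ((0.5488266944885254, -0.03750288486480713), 0.06735077500343323) 0.04962588138668207
high 83
wax_tin 0.94 [ 0.465 -0.143  0.033]
pencil 0.67 [0.596 0.068 0.008]
```

View pics/c.png

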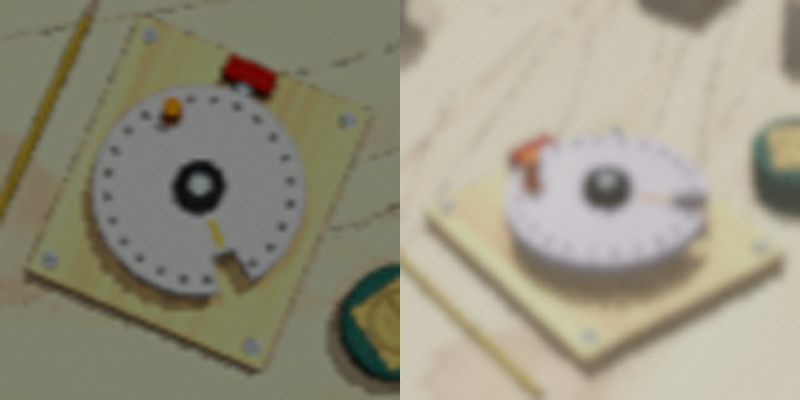

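The crop confirms it. The target fixture is the big one at top-view (325,177). Its red lug is at (336,151), the stud at (318,161), and the notch is lower right of the hub. In world axes the centre is about (0.5515, -0.036), the lug is at -23° and the stud at +25°, so the disc must turn about 132° counter-clockwise. I'll approach high with the fingers shut.

Emit:
carry_out([
  [0.3,-0.2,0,0,-1],
  [0.6,-0.4,0,0,-1],
  [0.9,-0.6,0,0,-1],
  [0.9,-0.6,0,0,-1],
])

```text
clock: 1.5
position: [0.3298, -0.4413, 0.2539]
ee_rot: [0.981, 0.195, 0.001, 0.0]
ft_force: [-0.8, -1.1, -0.8]
grip_width: 0.143
grasp_force: 0.0
```

Emit:
carry_out([
  [0.3,-0.2,0,0,-1],
  [0.6,-0.4,0,0,-1],
  [0.9,-0.6,0,0,-1],
  [0.9,-0.6,0,0,-1],
])

```text
clock: 2.0
position: [0.42, -0.3075, 0.2536]
ee_rot: [0.981, 0.195, 0.001, -0.0]
ft_force: [-0.7, -0.8, -0.5]
grip_width: -0.003
grasp_force: 0.0
```

Emit:
carry_out([
  [0.3,-0.2,0,0,-1],
  [0.6,-0.4,0,0,-1],
  [0.9,-0.6,0,0,-1],
  [0.9,-0.6,0,0,-1],
])

```text
clock: 2.5
position: [0.5105, -0.1737, 0.2533]
ee_rot: [0.981, 0.194, 0.001, -0.001]
ft_force: [-0.8, -2.2, 0.3]
grip_width: 0.001
grasp_force: 0.0
```

Emit:
carry_out([
  [0.3,-0.2,0,0,-1],
  [0.6,-0.4,0,0.3,-1],
  [0.88,-0.58,0,0.6,-1],
  [0.88,-0.58,0,0.97,-1],
  [0.88,-0.58,0,0.97,-1],
  [0.88,-0.58,0,0.97,-1],
])

```text
clock: 3.25
position: [0.5981, -0.0484, 0.2533]
ee_rot: [0.998, -0.06, -0.0, 0.0]
ft_force: [0.1, -0.3, -0.4]
grip_width: 0.002
grasp_force: 0.0
```

Emit:
carry_out([
  [0,0,0.3,0,-1],
  [0,0,0.6,0,-1],
  [0,0,0.8,0.2,-1],
  [0,0,0.8,0.2,-1],
])

```text
clock: 3.75
position: [0.5968, -0.0476, 0.1314]
ee_rot: [0.994, -0.112, -0.002, 0.0]
ft_force: [-1.0, -0.0, 0.7]
grip_width: -0.001
grasp_force: 0.0
```

Emit:
carry_out([
  [0,0,0.15,0,-1],
  [0,0,0.3,0,-1],
  [0,0,0.35,0,-1],
  [0,0,0.35,0,-1],
])

```text
clock: 4.25
position: [0.5989, -0.0466, 0.0819]
ee_rot: [0.994, -0.113, 0.0, 0.0]
ft_force: [-0.1, -1.2, 0.5]
grip_width: -0.003
grasp_force: 0.0
```

```bash
cat > plan.py <<'E'
# plan an arc push: python3 plan.py theta_from theta_to step_deg  (polar angles of the finger round the spindle)
import sys
from h import *
from scipy.spatial.transform import Rotation as Ro
C=np.array([.5515,-.036]); r=.048
o=manip.get_obs(); p=np.array(o["position"]); R=Ro.from_quat(o["ee_rot"]).as_matrix()
y0=np.degrees(np.arctan2(R[1,1],R[0,1])); th0=np.degrees(np.arctan2(*(p[:2]-C)[::-1]))
print("theta now",th0.round(1),"r",np.hypot(*(p[:2]-C)).round(4),"y ang",y0.round(1),"z",p[2].round(4),"q7",round(o["joint_pos"][6],2))
def rows(a,b,st,zt=None):
    for t in np.arange(a,b+.01,st):
        T=C+r*np.array([np.cos(np.radians(t)),np.sin(np.radians(t))])
        d=R.T@np.array([*(T-p[:2]),(zt-p[2]) if zt else 0])/.15
        w=(t+90-180-y0+180)%360-180
        print(t,d.round(3).tolist(),"spin",round(-w/30,2))
rows(*map(float,sys.argv[1:4]))
E
python3 plan.py -15 25 5
```

```text
theta now -12.7 r 0.0485 y ang -102.9 z 0.0819 q7 -1.94
-15.0 [-0.004, 0.013, -0.0] spin 0.07
-10.0 [-0.004, -0.015, -0.0] spin -0.1
-5.0 [-0.007, -0.043, -0.0] spin -0.26
0.0 [-0.012, -0.07, -0.0] spin -0.43
5.0 [-0.019, -0.097, -0.0] spin -0.6
10.0 [-0.029, -0.123, -0.0] spin -0.76
15.0 [-0.041, -0.148, -0.0] spin -0.93
20.0 [-0.055, -0.172, -0.0] spin -1.1
25.0 [-0.071, -0.195, -0.0] spin -1.26
```

Emit:
carry_out([
  [-0.005,-0.029,0,-0.18,-1],
  [-0.009,-0.056,0,-0.34,-1],
  [-0.015,-0.084,0,-0.5,-1],
  [-0.024,-0.11,0,-0.68,-1],
  [-0.035,-0.135,0,-0.84,-1],
  [-0.041,-0.148,0,-0.93,-1],
  [-0.041,-0.148,0,-0.93,-1],
])

```text
clock: 5.12
position: [0.5984, -0.0236, 0.0824]
ee_rot: [0.992, 0.13, 0.001, 0.0]
ft_force: [-0.1, -1.5, 0.5]
grip_width: 0.001
grasp_force: 0.4
```

```bash
python3 plan.py 15 45 5; python3 - <<'E'
from h import *
print(manip.get_obs()["ft_force"])
p=camera("top");s=camera("scene")
cv2.imwrite("pics/d.png",np.hstack([cv2.resize(x,(400,400),interpolation=cv2.INTER_CUBIC) for x in (p["img"][135:225,280:370],s["img"][150:230,265:345])])[:,:,::-1])
E
```

```text
theta now 14.8 r 0.0485 y ang -75.1 z 0.0824 q7 -1.53
15.0 [-0.003, -0.001, -0.0] spin -0.0
20.0 [-0.005, -0.029, -0.0] spin -0.17
25.0 [-0.008, -0.057, -0.0] spin -0.34
30.0 [-0.015, -0.084, -0.0] spin -0.5
35.0 [-0.023, -0.11, -0.0] spin -0.67
40.0 [-0.034, -0.136, -0.0] spin -0.84
45.0 [-0.047, -0.161, -0.0] spin -1.0
[-0.09205803 -1.46647727  0.50722745]
```

View pics/d.png

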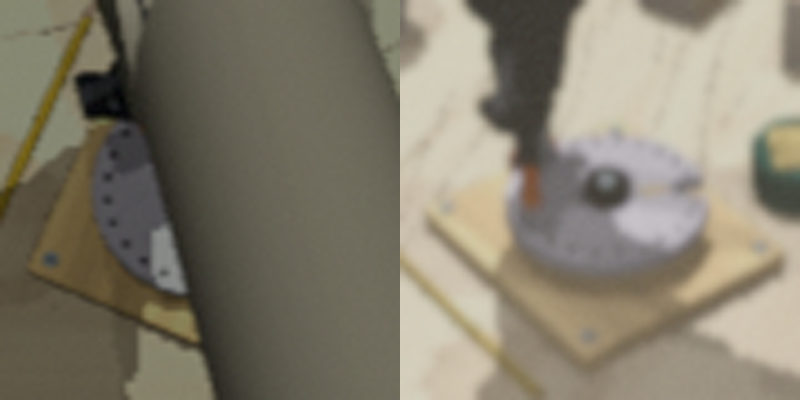

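The scene view shows the finger behind the stud at (530,185) and the notch moved to (686,185), so the push works and the force is 1.5 N. I'll continue round.

Emit:
carry_out([
  [-0.004,-0.028,0,-0.17,-1],
  [-0.008,-0.057,0,-0.34,-1],
  [-0.015,-0.084,0,-0.5,-1],
  [-0.023,-0.11,0,-0.67,-1],
  [-0.034,-0.136,0,-0.84,-1],
  [-0.047,-0.161,0,-1.0,-1],
  [-0.047,-0.161,0,-1.0,-1],
])

```text
clock: 6.1
position: [0.5845, -0.0019, 0.0813]
ee_rot: [0.924, 0.381, 0.0, 0.0]
ft_force: [-0.5, -1.3, 0.0]
grip_width: 0.001
grasp_force: 0.3
```

Emit:
carry_out([
  [-0.003,-0.028,0,-0.17,-1],
  [-0.007,-0.057,0,-0.34,-1],
  [-0.013,-0.084,0,-0.5,-1],
  [-0.021,-0.11,0,-0.67,-1],
  [-0.032,-0.136,0,-0.84,-1],
  [-0.044,-0.161,0,-1.0,-1],
  [-0.044,-0.161,0,-1.0,-1],
])

```text
clock: 6.98
position: [0.5628, 0.0103, 0.081]
ee_rot: [0.795, 0.607, 0.0, 0.0]
ft_force: [1.2, -0.8, -0.1]
grip_width: -0.001
grasp_force: 0.5
```

```bash
python3 plan.py 75 105 5; python3 - <<'E'
from h import *
print(manip.get_obs()["ft_force"])
for n in("top","scene"):
  p=camera(n); X=cloud(p); h=cv2.cvtColor(p["img"],cv2.COLOR_RGB2HSV).astype(int)
  m=(np.hypot(X[...,0]-.5515,X[...,1]+.036)<.068)&(X[...,2]>.053)&(X[...,2]<.08)&(h[...,1]>110)&(h[...,0]<20)
  print(n,m.sum(),X[m].mean(0),X[m].max(0),X[m].min(0))
E
```

```text
theta now 76.3 r 0.0477 y ang -15.3 z 0.081 q7 -0.62
75.0 [0.002, 0.007, 0.0] spin -0.01
80.0 [0.001, -0.021, -0.0] spin -0.18
85.0 [-0.003, -0.049, -0.0] spin -0.34
90.0 [-0.009, -0.076, -0.0] spin -0.51
95.0 [-0.017, -0.102, -0.0] spin -0.68
100.0 [-0.028, -0.128, -0.0] spin -0.84
105.0 [-0.041, -0.153, -0.0] spin -1.01
[ 1.22086825 -0.83226589 -0.13759523]<stdin>:6: RuntimeWarning: Mean of empty slice.
  ret = um.true_divide(
Traceback (most recent call last):
ValueError: zero-size array to reduction operation maximum which has no identity
```

Emit:
carry_out([
  [0.001,-0.021,0,-0.17,-1],
  [-0.003,-0.049,0,-0.34,-1],
  [-0.009,-0.076,0,-0.5,-1],
  [-0.017,-0.102,0,-0.67,-1],
  [-0.028,-0.128,0,-0.84,-1],
  [-0.041,-0.153,0,-1.0,-1],
  [-0.041,-0.153,0,-1.0,-1],
])

```text
clock: 7.9
position: [0.5391, 0.0107, 0.0809]
ee_rot: [0.611, 0.792, 0.0, 0.0]
ft_force: [1.0, -0.6, -0.1]
grip_width: -0.0
grasp_force: 0.4
```

Emit:
carry_out([
  [-0.003,-0.028,0,-0.17,-1],
  [-0.007,-0.057,0,-0.34,-1],
  [-0.011,-0.073,0,-0.43,-1],
  [-0.011,-0.073,0,-0.43,-1],
])

```text
clock: 8.4
position: [0.529, 0.0065, 0.0809]
ee_rot: [0.518, 0.855, 0.0, 0.0]
ft_force: [1.5, 0.6, 0.3]
grip_width: -0.001
grasp_force: 0.6
```

```bash
python3 plan.py 115 140 5; python3 - <<'E'
from h import *
print(manip.get_obs()["ft_force"])
p=camera("top");s=camera("scene")
cv2.imwrite("pics/e.png",np.hstack([cv2.resize(x,(400,400),interpolation=cv2.INTER_CUBIC) for x in (p["img"][135:225,280:370],s["img"][150:230,265:345])])[:,:,::-1])
E
```

```text
theta now 117.9 r 0.0481 y ang 27.6 z 0.0809 q7 0.08
115.0 [-0.001, 0.016, 0.0] spin 0.09
120.0 [-0.001, -0.012, -0.0] spin -0.08
125.0 [-0.003, -0.039, -0.0] spin -0.25
130.0 [-0.008, -0.067, -0.0] spin -0.41
135.0 [-0.015, -0.094, -0.0] spin -0.58
140.0 [-0.025, -0.12, -0.0] spin -0.75
[1.47366063 0.61742479 0.30257825]
```

View pics/e.png

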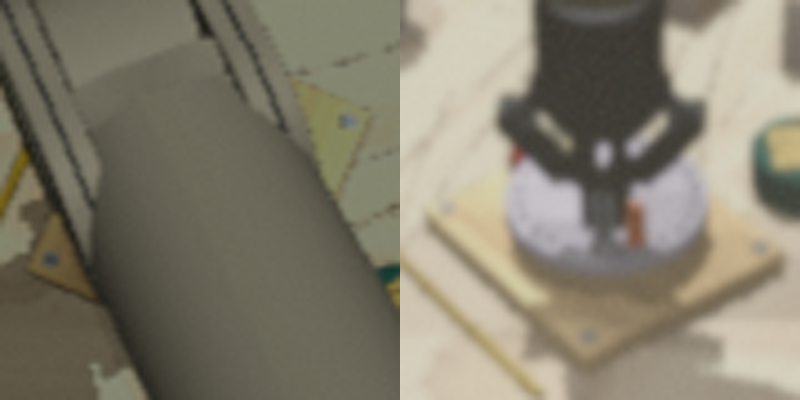

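In the scene view the stud is clear at (635,222), just right of the finger. I'll measure its angle there by ray and plane.

```bash
cat > stud.py <<'E'
from h import *
s=camera("scene"); h=cv2.cvtColor(s["img"],cv2.COLOR_RGB2HSV).astype(int)
m=(h[...,1]>120)&(h[...,0]<20); m[:180]=0;m[215:]=0;m[:,:285]=0;m[:,325:]=0
k,l,st,c=cv2.connectedComponentsWithStats(m.astype(np.uint8)); i=1+st[1:,4].argmax()
X=cloud(s)[l==i]; print(st[i],c[i].round(1),np.median(X,0).round(4))
f=200/np.tan(np.radians(s["vertical_fov"])/2); R=np.array(s["R"]); cam=-R.T@s["t"]
def ray(u,v,z):
    d=R.T@[(u-s["cx"])/f,(v-s["cy"])/f,1]; return cam+d*(z-cam[2])/d[2]
C=np.array([.5515,-.036])
P=ray(*c[i],.062); print("ray at mid",P.round(4))
# stud of radius 48 mm whose middle projects to the centroid column
for t in range(100,200,2):
    q=[*(C+.048*np.array([np.cos(np.radians(t)),np.sin(np.radians(t))])),.062]; u=px_=R@q+s["t"]
    if abs(u[0]/u[2]*f+s["cx"]-c[i][0])<.7: print(t,(u[0]/u[2]*f+s["cx"]).round(2),(u[1]/u[2]*f+s["cy"]).round(2))
E
python3 stud.py
```

```text
[311 192   1   3   3] [311. 193.] [ 0.5109 -0.0032  0.0717]
ray at mid [ 0.5164 -0.0125  0.062 ]
142 310.78 194.39
144 311.29 194.25
```

The stud is at about 144° and the finger at 118°, a 26° offset that matches finger plus stud thickness. The pin is at -23°, so the stud target is about 157° and the finger goes to about 131°. After that I'll back off, rise and check.

Emit:
carry_out([
  [-0.001,-0.015,0,-0.1,-1],
  [-0.003,-0.04,0,-0.25,-1],
  [-0.007,-0.06,0,-0.38,-1],
  [-0.009,-0.071,0,-0.44,-1],
  [-0.009,-0.071,0,-0.44,-1],
  [-0.009,-0.071,0,-0.44,-1],
])

```text
clock: 9.3
position: [0.52, 0.0002, 0.0808]
ee_rot: [0.415, 0.91, -0.0, 0.0]
ft_force: [1.6, -0.1, -0.5]
grip_width: 0.002
grasp_force: 0.7
```

Emit:
carry_out([
  [0,0.06,0,0,-1],
  [0,0.06,-0.2,0,-1],
  [0,0.06,-0.5,0,-1],
  [0,0.3,-0.9,0,-1],
  [0,0.9,-0.95,0,-1],
  [0,0.9,-0.95,0,-1],
  [0,0.9,-0.95,0,-1],
])

```text
clock: 10.18
position: [0.6225, 0.0919, 0.2229]
ee_rot: [0.413, 0.911, 0.001, -0.001]
ft_force: [0.1, 0.0, -0.0]
grip_width: 0.004
grasp_force: 0.0
```

```bash
cat > look.py <<'E'
import sys
from h import *
o=manip.get_obs();print(o["clock"],np.round(o["position"],4),np.round(o["ee_rot"],3),round(o["joint_pos"][6],2))
p=camera("top");s=camera("scene")
cv2.imwrite(sys.argv[1],np.hstack([cv2.resize(x,(400,400),interpolation=cv2.INTER_CUBIC) for x in (p["img"][135:225,280:370],s["img"][150:230,265:345])])[:,:,::-1])
E
python3 look.py pics/f.png
```

```text
10.175 [0.6225 0.0919 0.2229] [ 0.413  0.911  0.001 -0.001] 0.21
```

View pics/f.png

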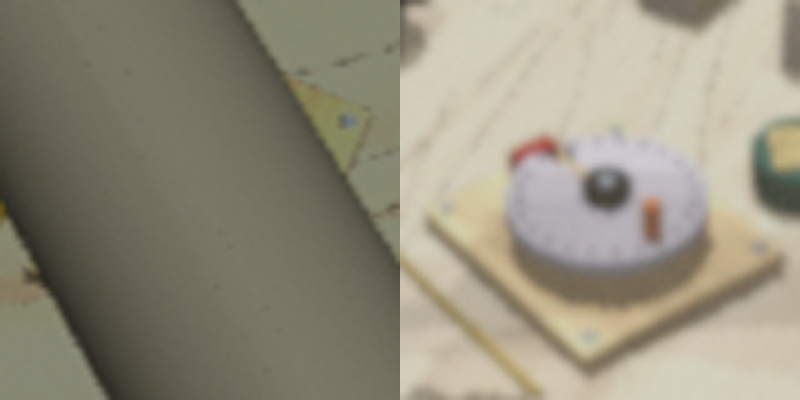

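The scene view shows the notch and yellow line now pointing at the red lug, upper left, with the stud at (652,220) opposite. The arm hides the top view, so I'll swing it aside.

Emit:
carry_out([
  [0.35,0.15,0,0,-1],
  [0.7,0.3,0,0,-1],
  [1.0,0.4,0,0,-1],
  [1.0,0.4,0,0,-1],
  [1.0,0.4,0,0,-1],
])

```text
clock: 10.9
position: [0.5689, 0.2398, 0.2231]
ee_rot: [0.415, 0.91, -0.001, 0.0]
ft_force: [0.6, -1.0, -0.1]
grip_width: -0.003
grasp_force: 0.0
```

```bash
python3 look.py pics/g.png; cat > ang.py <<'E'
from h import *
p=camera("top"); X=cloud(p); C=np.array([.5515,-.036]); h=cv2.cvtColor(p["img"],cv2.COLOR_RGB2HSV).astype(int)
rr=np.hypot(X[...,0]-C[0],X[...,1]-C[1])
A=lambda m:(np.degrees(np.arctan2((X[m][:,1]-C[1]).mean(),(X[m][:,0]-C[0]).mean())).round(1),m.sum(),X[m].mean(0).round(4))
print("stud",A((rr<.065)&(rr>.025)&(X[...,2]>.055)&(X[...,2]<.09)))
print("line",A((rr<.045)&(rr>.019)&(h[...,0]>14)&(h[...,0]<32)&(h[...,1]>90)&(X[...,2]<.055)))
print("lug",A((rr<.095)&(rr>.07)&(h[...,1]>150)&((h[...,0]<8)|(h[...,0]>172))))
E
python3 ang.py
```

```text
10.9 [0.5689 0.2398 0.2231] [ 0.415  0.91  -0.001  0.   ] -0.05
stud (np.float64(155.6), np.int64(19), array([ 0.5073, -0.0159,  0.0717]))
line (np.float64(-29.4), np.int64(9), array([ 0.5644, -0.0433,  0.0492]))
lug (np.float64(-23.6), np.int64(58), array([ 0.6269, -0.0689,  0.0369]))
```

View pics/g.png

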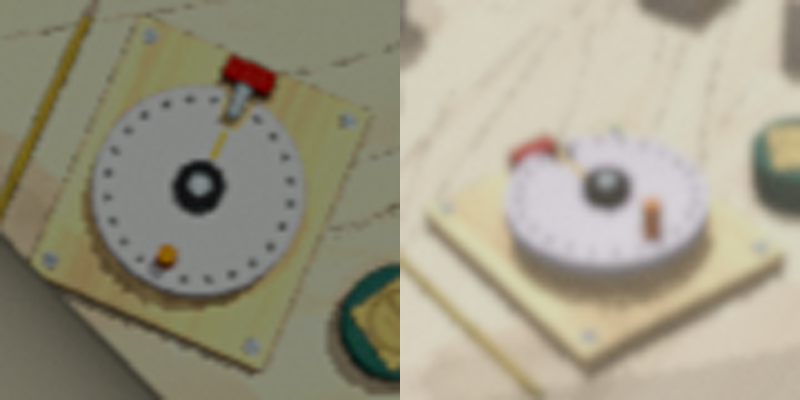

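The notch stands over the pin, which shows in it at crop (240,100). The stud reads 155.6° against a target of about 156.4°. One enlarged crop will check the centring.

```bash
python3 - <<'E'
from h import *
p=camera("top")
c=cv2.resize(p["img"][143:193,303:353],(600,600),interpolation=cv2.INTER_CUBIC)
c=cv2.convertScaleAbs(c,alpha=1.6)
# draw expected notch edges for pin direction -23.5 at disc-top height, and pin axis
C=np.array([.5515,-.036])
def P(a,rad,lat,z):
    a=np.radians(a);e=np.array([np.cos(a),np.sin(a)]);n=np.array([-e[1],e[0]])
    f=200/np.tan(np.radians(p["vertical_fov"])/2);X=np.array([*(C+rad*e+lat*n),z]);q=np.array(p["R"])@X+p["t"]
    return (int((q[0]/q[2]*f+p["cx"]-303+.5)*12),int((q[1]/q[2]*f+p["cy"]-143+.5)*12))
for s in(-1,1): cv2.line(c,P(-23.5,.042,s*.0075,.049),P(-23.5,.065,s*.0105,.049),(0,0,255),1)
cv2.line(c,P(-23.5,.052,0,.035),P(-23.5,.074,0,.035),(0,255,0),1)
cv2.imwrite("pics/i.png",c[:,:,::-1])
E
```

```text
(no output)
```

View pics/i.png

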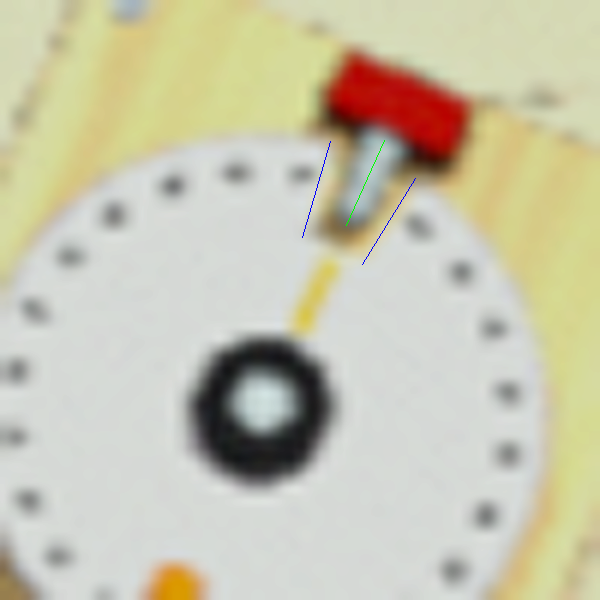

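The yellow line, extended, passes through the pin tip at (352,215), so centring is within about 1 mm. Next I'll go over the hub at height and press it.

Emit:
carry_out([
  [-0.3,-0.3,0,0,-1],
  [-0.65,-0.65,0,0,-1],
  [-0.65,-0.65,0,0,-1],
  [-0.65,-0.65,0,0,-1],
])

```text
clock: 11.6
position: [0.5593, 0.1023, 0.2234]
ee_rot: [0.416, 0.909, -0.0, 0.0]
ft_force: [0.3, 1.2, 0.2]
grip_width: -0.0
grasp_force: 0.0
```

Emit:
carry_out([
  [-0.3,-0.3,0,0,-1],
  [-0.65,-0.65,0,0,-1],
  [-0.65,-0.65,0.3,0,-1],
  [-0.65,-0.65,0.6,0,-1],
  [-0.65,-0.65,0.8,0,-1],
  [-0.65,-0.65,0.8,0,-1],
  [-0.65,-0.65,0.8,0,-1],
])

```text
clock: 12.48
position: [0.5504, -0.0323, 0.1047]
ee_rot: [0.414, 0.91, 0.001, 0.001]
ft_force: [0.9, 0.2, 0.4]
grip_width: 0.003
grasp_force: 0.0
```

Emit:
carry_out([
  [-0.02,-0.015,0.05,0,-1],
  [-0.02,-0.015,0.1,0,-1],
  [-0.02,-0.015,0.13,0,-1],
  [-0.02,-0.015,0.15,0,-1],
  [-0.02,-0.015,0.16,0,-1],
  [-0.02,-0.015,0.16,0,-1],
])

```text
clock: 13.22
position: [0.5498, -0.0375, 0.0792]
ee_rot: [0.415, 0.91, 0.0, 0.0]
ft_force: [-0.2, 1.2, -0.2]
grip_width: 0.001
grasp_force: 0.0
```

Emit:
carry_out([
  [0,0,0.01,0,-1],
  [0,0,0.02,0,-1],
  [0,0,0.03,0,-1],
  [0,0,0.03,0,-1],
])

```text
clock: 13.72
position: [0.5498, -0.0374, 0.0747]
ee_rot: [0.415, 0.91, 0.0, 0.0]
ft_force: [-0.0, -0.1, 1.8]
grip_width: 0.0
grasp_force: 0.8
```

Emit:
carry_out([
  [0,0,0.01,0,-1],
  [0,0,0.02,0,-1],
  [0,0,0.02,0,-1],
])

```text
clock: 14.1
position: [0.5498, -0.0374, 0.0717]
ee_rot: [0.415, 0.91, 0.0, 0.0]
ft_force: [0.7, 0.4, 2.2]
grip_width: -0.002
grasp_force: 0.7
```

```bash
cat > hz.py <<'E'
from h import *
s=camera("scene"); X=cloud(s); C=np.array([.5515,-.036]); rr=np.hypot(X[...,0]-C[0],X[...,1]-C[1])
m=(rr<.062)&(rr>.022)&(X[...,2]>.025)&(X[...,2]<.054); print("disc top z",np.percentile(X[m][:,2],[30,50,70]).round(4),m.sum(),manip.get_obs()["ft_force"].round(1) if hasattr(manip.get_obs()["ft_force"],"round") else "")
E
python3 hz.py
```

```text
disc top z [0.0373 0.0382 0.039 ] 583 [ 0.5 -0.2  1.9]
```

The disc top is at about 38 mm, roughly 11 mm down and past the pin. I'll press on to the hard stop.

Emit:
carry_out([
  [0,0,0.007,0,-1],
  [0,0,0.014,0,-1],
  [0,0,0.014,0,-1],
  [0,0,0.014,0,-1],
])

```text
clock: 14.65
position: [0.5499, -0.0374, 0.071]
ee_rot: [0.415, 0.91, -0.0, 0.0]
ft_force: [-7.4, -1.4, 19.6]
grip_width: -0.004
grasp_force: 9.7
```

```bash
python3 hz.py
```

```text
disc top z [0.0366 0.0375 0.0383] 586 [-7.6 -0.9 19.3]
```

It's at the hard stop: 20 N, tip at 49 mm as expected for home. I'll retreat straight up and swing aside.

Emit:
carry_out([
  [0,0,-0.1,0,-1],
  [0,0,-0.4,0,-1],
  [0,0,-0.7,0,-1],
  [0,0,-1,0,-1],
  [0.3,0.3,-1,0,-1],
  [0.6,0.6,-1,0,-1],
  [0.6,0.6,-1,0,-1],
])

```text
clock: 15.58
position: [0.5576, 0.0958, 0.2205]
ee_rot: [0.411, 0.912, 0.001, -0.0]
ft_force: [0.3, -0.7, 0.3]
grip_width: 0.001
grasp_force: 0.0
```

Emit:
carry_out([
  [0.35,0.3,0,0,-1],
  [0.7,0.7,0,0,-1],
  [0.8,0.7,0,0,-1],
  [0.8,0.7,0,0,-1],
  [0.8,0.7,0,0,-1],
])

```text
clock: 16.2
position: [0.5596, 0.2477, 0.2196]
ee_rot: [0.415, 0.91, -0.0, 0.0]
ft_force: [-0.7, -0.7, -0.3]
grip_width: -0.004
grasp_force: 0.0
```

```bash
python3 hz.py; python3 ang.py; python3 look.py pics/j.png
```

```text
disc top z [0.0368 0.0376 0.0384] 646 [-0.  -0.9  0.2]
stud (np.float64(155.3), np.int64(16), array([ 0.5077, -0.0159,  0.0621]))
line (np.float64(-28.4), np.int64(11), array([ 0.5682, -0.045 ,  0.0364]))
lug (np.float64(-23.7), np.int64(58), array([ 0.6268, -0.069 ,  0.037 ]))
16.3 [0.5599 0.247  0.2196] [ 0.416  0.909 -0.     0.   ] -0.07
```

View pics/j.png

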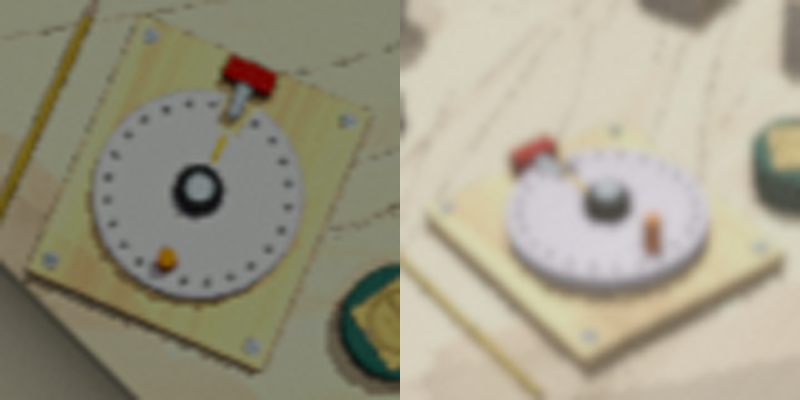

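The disc sits home with the pin in its notch at crop (240,100). The disc top is at 37.5 mm, the pencil and tin have not moved, and the arm is clear.

```bash
python3 -c "
from h import *
print(ticket.hand_in())"
```

```text
the job is handed in; nothing more can be done
None
```

The disc was turned so its notch stood over the pin, then pressed fully home (about 12 mm down, at the hard stop) and left with the arm clear; the job is handed in at about 16 s on the robot's clock, and no verdict came back.

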